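# Lock the hub's slotted push-and-turn screw

### The job

Lock the service cover of the white desk hub: take the orange flat screwdriver from its wooden stand, seat its blade in the slotted screw, press the spring-loaded screw in gently (never more than 25 N on the hub) and, keeping the blade seated, turn it a quarter turn clockwise, from the red dot all the way to the green dot, so that it springs up locked. Then put the screwdriver back upright in its stand, fully home, and let go. Touch the hub with the driver's blade only and leave the small things beside it where they are.

Things in the scene. Friction and masses are not known exactly. Their poses are not given: they have to be found in the camera images.
- hub: White desk hub, fixed to the worktop, 130 (x) x 96 (y) x 42 mm high; origin at the centre of its underside, z up. The slotted lock screw stands in a dark bush at the middle of its top. More than 25 N on hub or screw does damage. Red dot beside the screw: open. Green dot: locked.
- hub_screw (a point): Point on the screw's axis at the level of the hub's flat top. The steel head is 24 mm across; at rest its top is 5 to 21 mm above this point: it differs every time and is NOT measured, so it must be found by feel. The straight slot across the whole head is 5 mm wide, 6 mm deep, with a flat floor, square to the axis.
- hub_red (a point): Red dot (open mark) on the hub's top, 23 mm from the screw's axis. The sprung screw starts to sink at about 3 N, 1 mm for each 1.5 N more, and is hard down after 7 mm (14 N). Pressed in 5 mm or more (11 N) it can turn past its catch; pressed less, it stops dead after a few degrees. Any push when hard down overloads it quickly.
- lock_screw (a joint): Angle of the screw, rad, growing clockwise seen from above; the slot's direction is hub yaw + 0.785 - this value. 0: slot at the red dot, open. 1.57: at the green dot, locked (end stop at 1.8). Starts at 0 to 0.25. Catch from 0.3 to 1.3; beyond it the screw springs up and stays locked. Turning takes about 0.04 N m.
- driver_grip (a point): Flat screwdriver, 0.09 kg, upright in its stand. Point on its axis in the orange handle, 90 mm above the blade's tip, 35 mm below the top end; z up. Handle 30 (x) x 22 mm (y), from 35 mm below to 31 mm above this point: grip across its flat sides, along y. Blade 14 mm wide along x, 2.8 mm thick along y. 32 mm collar 35 to 40 mm below.
- stand_hole (a point): Centre of the mouth of the round hole (21 mm wide, 54 mm deep) in the top of the dark wooden stand, which is 62 x 62 x 58 mm high and fixed. With the driver fully home its collar rests on the stand's top and driver_grip is 40 mm above this point. The driver may stand in it at any yaw.
- battery_a: green battery standing on end beside the hub, 15 mm across, 50 mm high; origin at the centre of its underside. Bystander.
- usb_stick: red memory stick lying beside the hub, 55 x 19 x 9 mm; origin at the centre of its underside. Bystander.
- eraser: white and blue eraser lying beside the hub, 46 x 22 x 13 mm; origin at the centre of its underside. Bystander.

How it is judged:
By the outcome, as a careful person would: the job done as asked, in the order asked, and still so for the second after the job is handed in, with the robot touching nothing.
It also fails if it takes over 64 s, if anything falls off the work surface, if the arm or the gripper's body presses on something with over 40 N, if the wrist force passes 120 N, or if a joint passes its speed limit or range.

### The arm

A 7-joint arm with a two-finger parallel gripper is mounted at the origin on the work surface; the furniture and walls round the work are solid. World frame = base frame: x ahead of the robot, y to its left, z up, the work surface at z = 0. Lengths are in m, angles in rad, forces in N, time in s.
With the tool pointing down it reaches from about 0.4 to 0.85 m from the base axis. Payload 10.4 kg.
Tool frame: the origin (TCP) lies midway between the tips of the shut fingers; the grasp point (between the pads) lies 19 mm behind it; z points along the fingers, y is the line along which they close (so a half turn about z gives the same grasp; the last joint's range is limited). The gripper opens to 85 mm and grips with 20 to 120 N. Pads are 22 mm wide; open, the fingers measure 114 mm over their backs; the gripper's body (76 mm by 85 mm) begins 54 mm behind the grasp point. The pads swing forward as they close: fully open they stand 13 mm farther back than shut.
Start: joints at [1.217, 0.332, -0.065, 1.46, 0.022, 1.35, -0.088], TCP at [0.203, -0.591, 0.231] pointing down, gripper open.
Joint ranges: [-2.6, 2.6], [-0.5, 2.12], [-1.47, 1.34], [0.16, 2.42], [-1.27, 4.41], [0.06, 2.06], [-2.6, 2.6]. Speed limits (rad/s): [2.22, 2.22, 2.79, 2.79, 3.14, 3.14, 3.14].

### API

Orientations are given as a unit quaternion [x, y, z, w].
In Python, from workcell import get_obs, camera, camera_params, hand_in gives the robot as it stands.
- The arm moves only by the tool carry_out, never from a script. Its argument "commands" is a list that holds one entry, the list of rows, each a list of 6 numbers: the shift along the tool's x, y, z in units of 40 mm (1.0 is 40 mm), then the turn, a rotation vector about the tool's x, y, z in units of 6 degrees (1.0 is 6 degrees). In form: [[[x, y, z, ax, ay, az], ...]]. A call has 1 to 20 rows; each row shifts and turns the commanded pose from where the row before left it, along the tool's axes as they then stand; what a row does not reach is not made up. A row lasts 1/12 s, in which the tool goes at most 41.7 mm and 7.16 degrees, less where a joint would pass 70% of its speed; a pose out of reach is approached as far as the arm can. A call is refused whole if a number of a shift passes 1 or a number of a turn 1, either way. A call with a gripper value outside its range is refused whole. "hand" is the closure, from -1 (fully open) to 1 (shut), set as the call begins (left out, the last holds). The fingers move at their own pace and stop on an object; "force" is the grip in N (left out, the last holds). Time passes only in rows, so rows that do not move let the fingers close. It gives the time, the measured TCP pose, the force, the opening and the grip force at its end, in the units of the state.
- get_obs(): the state, without advancing time (a new reading comes with each control period).
- camera(name): name is "scene" or "top"; returns the picture (384x512x3 uint8, red, green, blue); there is no depth.
- camera_params(name): a dict with "mtx" (3x3 intrinsics, pixels), "R" (3x3) and "t" (3): a world point X has camera coordinates R X + t. Camera axes: x right, y down, z forward; pixel columns grow to the right and rows downward; lengths in m; the calibration is good to about 2 mm. A picture is of the moment at which its call begins. camera_params takes no time and is no camera call.
- hand_in(): hands the job in; it is judged then, once.
The state is a dict: "clock": time; "joint_pos": joint angles; "joint_velocities": joint speeds; "tau": joint torques, N m; "position": TCP position; "ee_rot": TCP orientation; "ft_force": force on the tool from outside, world axes, zero at the start; "torque": the same for the moment, N m; "grip_width": opening from 0.0 (shut) to 1.0 (fully open); "grasp_force": force on a finger pad.
Only numpy, scipy, OpenCV 4.12 (cv2) and the standard library are available. Lean on these libraries where they do the work, as an engineer would, in place of code of your own. Each camera call takes 0.05 s, during which the arm holds its last target. There are 200 camera calls.

## Working session

There is one attempt and no reset: what is moved stays moved. The work goes in short steps, Python scripts to look and compute and a tool call to move; the robot and the scene stay as the last step left them, time stands still between calls to the robot, and variables do not carry over. Pictures are saved under pics/ and viewed, at most 12 in all, crops included, and the job is handed in when it is done.

Besides the shell and the picture viewer there is one more tool, called after "Request:" as name(argument=value, ...), one argument or row to a line, values as JSON. carry_out: Moves the arm, as the interface text tells. Its arguments: {"type":"object","properties":{"commands":{"type":"array"},"hand":{"type":"number"},"force":{"type":"number"}},"required":["commands"]}

```bash
mkdir -p pics
python3 - <<'E'
from workcell import *
import cv2
for n in("scene","top"):
    cv2.imwrite(f"pics/{n}0.png",cv2.resize(camera(n)[:,:,::-1],(800,600),interpolation=cv2.INTER_CUBIC))
    p=camera_params(n);print(n,p["mtx"].round(1).tolist(),p["R"].round(3).tolist(),p["t"].round(3).tolist())
o=get_obs();print(o)
E
```

```text
scene [[431.9, 0.0, 257.3], [0.0, 431.9, 184.2], [0.0, 0.0, 1.0]] [[-0.582, -0.813, -0.005], [-0.367, 0.268, -0.891], [0.726, -0.516, -0.455]] [0.478, 0.215, 0.608]
top [[499.9, 0.0, 250.9], [0.0, 499.9, 190.3], [0.0, 0.0, 1.0]] [[0.368, -0.93, 0.009], [-0.854, -0.341, -0.392], [0.368, 0.137, -0.92]] [0.003, 0.538, 0.98]
{'clock': 0.1, 'joint_pos': array([ 1.21740181,  0.33280923, -0.06467178,  1.46082505,  0.02159726,
        1.34991776, -0.08850368]), 'joint_velocities': array([ 0.00076553, -0.00062128,  0.0014837 , -0.00191083, -0.00139252,
        0.00208186,  0.00111425]), 'tau': array([ 1.88979895e-03, -6.26745272e+01,  4.95615334e-02, -3.92433715e+01,
        1.63145590e-02,  6.92159883e-03, -5.90821583e-05]), 'position': array([ 0.2028725 , -0.59081175,  0.2306105 ]), 'ee_rot': array([ 9.86353853e-01,  1.64638017e-01, -1.35150867e-04, -6.17543948e-04]), 'ft_force': array([-0.09062777,  0.39473784, -0.37071842]), 'torque': array([ 0.00533395,  0.0190606 , -0.02877035]), 'grasp_force': 0.0, 'grip_width': 0.9982289659749313}
```

View pics/scene0.png

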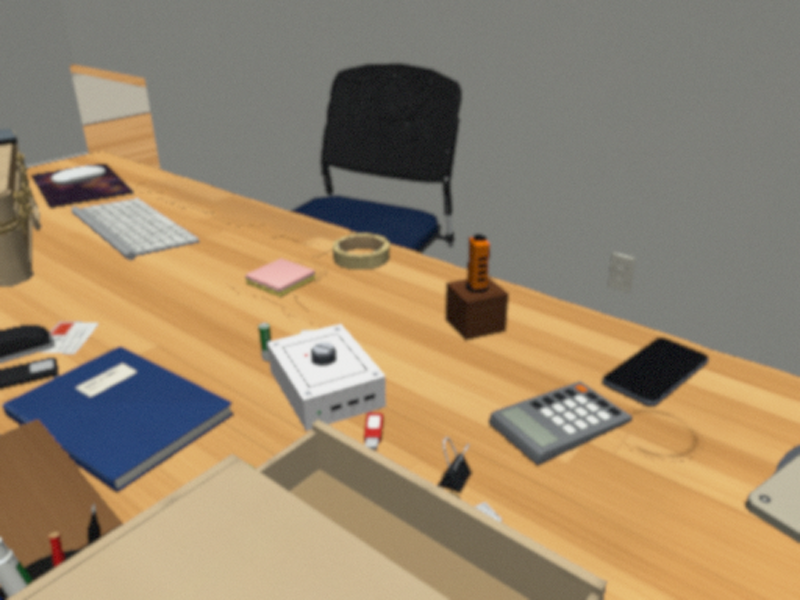

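View pics/top0.png

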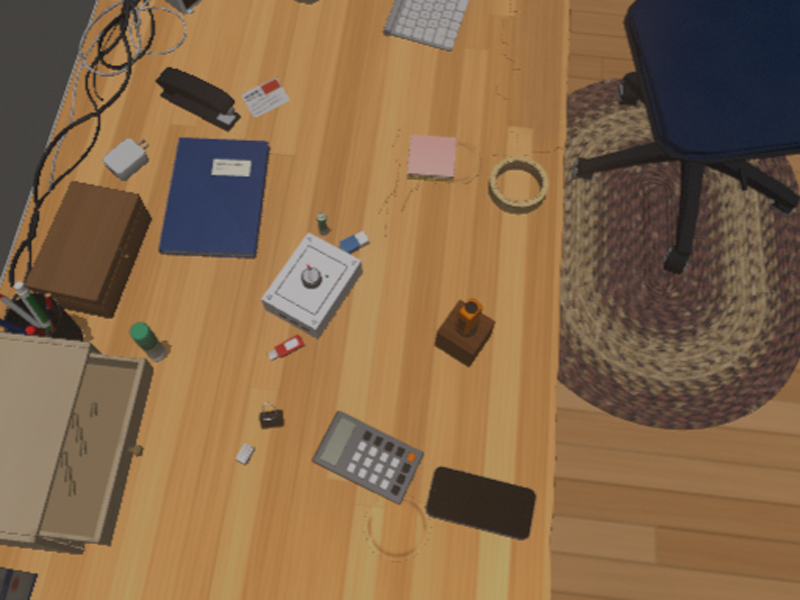

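Scene view: hub around (325,365), stand with driver around (478,285). Top view: hub screw around (311,277), stand at (465,325). Next, enlarged crops of both in a single picture.

```bash
cat > h.py <<'E'
from workcell import *
import numpy as np, cv2
def proj(n,X):
    p=camera_params(n);c=p["R"]@np.asarray(X,float)+p["t"];u=p["mtx"]@c;return u[:2]/u[2]
def onz(n,uv,z):
    p=camera_params(n);d=p["R"].T@np.linalg.inv(p["mtx"])@[uv[0],uv[1],1];c=-p["R"].T@p["t"];return c+d*(z-c[2])/d[2]
def tri(a,b):
    A=[];B=[]
    for n,uv in(("scene",a),("top",b)):
        p=camera_params(n);d=p["R"].T@np.linalg.inv(p["mtx"])@[uv[0],uv[1],1];d/=np.linalg.norm(d);P=np.eye(3)-np.outer(d,d);A.append(P);B.append(P@(-p["R"].T@p["t"]))
    X=np.linalg.lstsq(np.vstack(A),np.hstack(B),rcond=None)[0];return X
def crop(img,x,y,w,h,k):
    return cv2.resize(np.ascontiguousarray(img[y:y+h,x:x+w,::-1]),(w*k,h*k),interpolation=cv2.INTER_CUBIC)
E
python3 - <<'E'
from h import *
s=camera("scene");t=camera("top")
a=np.hstack([crop(s,165,200,80,60,5),crop(s,270,145,80,60,5)])
b=np.hstack([crop(t,160,145,80,60,5),crop(t,260,180,80,60,5)])
cv2.imwrite("pics/c1.png",np.vstack([a,b]))
E
```

```text
(no output)
```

View pics/c1.png

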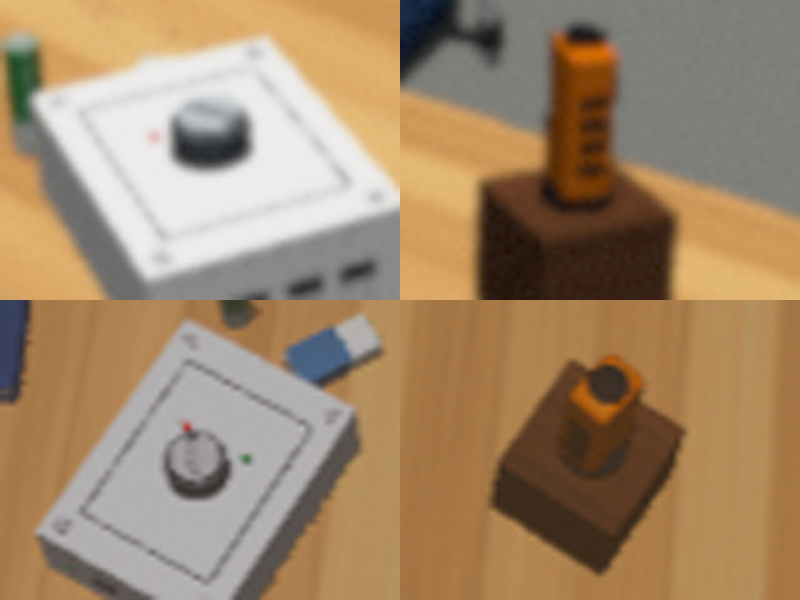

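Run:
```python
from h import *
T=lambda x,y,ox,oy:((x+.5)/5-.5+ox,(y+.5)/5-.5+oy)
t1=lambda x,y:T(x,y-300,160,145); t2=lambda x,y:T(x-400,y-300,260,180)
s1=lambda x,y:T(x,y,165,200); s2=lambda x,y:T(x-400,y,270,145)
m=lambda L:np.mean(L,0)
for lab,n,f,L,z in [("hubin","top",t1,[(187,360),(310,428),(210,583),(80,513)],.042),("hubin","scene",s1,[(80,108),(258,68),(350,187),(165,240)],.042),
 ("stand","top",t2,[(500,465),(573,362),(683,432),(607,525)],.058),("stand","scene",s2,[(480,182),(675,212),(545,245)],.058),
 ("dots","top",t1,[(187,427),(246,459)],.042),("red","scene",s1,[(153,136)],.042),("drvtop4","top",t2,[(568,385),(612,355),(643,372),(605,410)],.058+.04+.031)]:
    P=np.array([onz(n,f(*q),z)[:2] for q in L]);d=np.diff(np.vstack([P,P[:1]]),axis=0)
    print(lab,n,P.mean(0).round(4),(P*1000).round(0).tolist(),"len",np.linalg.norm(d,axis=1).round(3),"ang",np.degrees(np.arctan2(d[:,1],d[:,0])).round(1))
print("cap tri",tri(s2(585,35),t2(610,383)), onz("top",t2(610,383),.133))
```

```text
hubin top [0.5086 0.3356] [[560.0, 364.0], [548.0, 295.0], [458.0, 307.0], [468.0, 377.0]] len [0.07  0.091 0.071 0.093] ang [-99.4 172.4  82.1  -8.5]
hubin scene [0.5074 0.3363] [[560.0, 363.0], [546.0, 294.0], [457.0, 310.0], [467.0, 378.0]] len [0.07  0.091 0.069 0.095] ang [-101.6  170.1   81.6   -9.1]
stand top [0.5169 0.0941] [[493.0, 129.0], [552.0, 115.0], [539.0, 57.0], [484.0, 75.0]] len [0.061 0.06  0.057 0.055] ang [ -12.9 -103.5  162.5   80.5]
stand scene [0.5076 0.1083] [[550.0, 119.0], [481.0, 72.0], [491.0, 134.0]] len [0.084 0.063 0.061] ang [-145.4   81.1  -13.7]
dots top [0.5247 0.3328] [[527.0, 349.0], [522.0, 317.0]] len [0.033 0.033] ang [-98.6  81.4]
red scene [0.5269 0.3502] [[527.0, 350.0]] len [0.] ang [0.]
drvtop4 top [0.5192 0.0947] [[511.0, 109.0], [531.0, 97.0], [529.0, 82.0], [506.0, 91.0]] len [0.024 0.015 0.024 0.019] ang [-32.6 -99.6 157.6  74.9]
cap tri [0.51808296 0.09306865 0.13011086] [0.51685371 0.09295194 0.133     ]
```

Run:
```python
from h import *
from scipy.optimize import minimize
T=lambda x,y,ox,oy:((x+.5)/5-.5+ox,(y+.5)/5-.5+oy)
print("head top",tri(T(212,113,165,200),T(197,153,160,145)))
K=8;M={}
for n,(x,y,w,h) in {"scene":(270,145,80,60),"top":(260,180,80,60)}.items():
    im=crop(camera(n),x,y,w,h,K);hsv=cv2.cvtColor(im,cv2.COLOR_BGR2HSV)
    m=((hsv[...,0]<17)&(hsv[...,1]>190)&(hsv[...,2]>(95 if n=="top" else 90))).astype(np.uint8)
    m=cv2.morphologyEx(m,cv2.MORPH_CLOSE,np.ones((25,25)));k,l,st,_=cv2.connectedComponentsWithStats(m);i=1+np.argmax(st[1:,4]);m=(l==i).astype(np.uint8);h_=cv2.convexHull(cv2.findNonZero(m));m[:]=0;cv2.fillConvexPoly(m,h_,1)
    M[n]=(m,x,y,im)
def hull(n,p):
    m,x,y,_=M[n];c,s=np.cos(p[2]),np.sin(p[2])
    Q=[((proj(n,[p[0]+c*a-s*b,p[1]+s*a+c*b,z])-[x,y]+.5)*K-.5) for a in(-.015,.015) for b in(-.011,.011) for z in(.063,.129)]
    return cv2.convexHull(np.array(Q,np.float32)).round().astype(np.int32)
def cost(p,v=("scene","top")):
    r=0
    for n in v:
        m=M[n][0];q=np.zeros_like(m);cv2.fillConvexPoly(q,hull(n,p),1);r+=1-(m&q).sum()/(m|q).sum()
    return r
for y0 in range(-90,90,15):
    r=minimize(cost,[.517,.094,np.radians(y0)],method="Nelder-Mead",options=dict(initial_simplex=np.array([.517,.094,np.radians(y0)])+np.array([[0,0,0],[.004,0,0],[0,.004,0],[0,0,.2]])))
    print(y0,r.x[:2].round(4),np.degrees(r.x[2]).round(1),round(r.fun,3))
    if y0==-90 or r.fun<best.fun: best=r
o=[]
for n in M:
    im=M[n][3].copy();cv2.drawContours(im,cv2.findContours(M[n][0],0,2)[0],-1,(255,0,0),1);cv2.polylines(im,[hull(n,best.x)],True,(0,255,0),1);o.append(im[:, 120:520])
cv2.imwrite("pics/fit.png",np.hstack(o))
```

```text
head top [0.51060685 0.33489398 0.05503732]
-90 [0.5183 0.0929] -36.1 0.755
-75 [0.5185 0.0928] -35.0 0.753Traceback (most recent call last):
  File "<stdin>", line 21, in <module>
    res = _minimize_neldermead(fun, x0, args, callback, bounds=bounds,
                               **options)
    fsim[k] = func(sim[k])
              ~~~~^^^^^^^^
    fx = function(np.copy(x), *(wrapper_args + args))
  File "<stdin>", line 18, in cost
  File "<stdin>", line 13, in hull
  File "h.py", line 4, in proj
    p=camera_params(n);c=p["R"]@np.asarray(X,float)+p["t"];u=p["mtx"]@c;return u[:2]/u[2]
ValueError: time passes only in moves, steps and waits
```

```bash
sed -i 's/^def proj/_C={n:camera_params(n) for n in ("scene","top")}\ncamera_params=lambda n:_C[n]\ndef proj/' h.py
cat > fit.py <<'E'
from h import *
from scipy.optimize import minimize
K=8;M={}
for n,(x,y,w,h) in {"scene":(270,145,80,60),"top":(260,180,80,60)}.items():
    im=crop(camera(n),x,y,w,h,K);b,g,r=[im[...,i].astype(int) for i in range(3)]
    m=((r-b>60 if n=="scene" else r-b>45)&(b<.38*r)&(g<.62*r)).astype(np.uint8)
    m=cv2.morphologyEx(m,cv2.MORPH_OPEN,np.ones((9,9)));k,l,st,_=cv2.connectedComponentsWithStats(m);i=1+np.argmax(st[1:,4]);m=(l==i).astype(np.uint8);h_=cv2.convexHull(cv2.findNonZero(m));m[:]=0;cv2.fillConvexPoly(m,h_,1)
    M[n]=(m,x,y,im)
def hull(n,p):
    m,x,y,_=M[n];c,s=np.cos(p[2]),np.sin(p[2])
    Q=[((proj(n,[p[0]+c*a-s*b,p[1]+s*a+c*b,z])-[x,y]+.5)*K-.5) for a in(-.015,.015) for b in(-.011,.011) for z in(.063,.129)]
    return cv2.convexHull(np.array(Q,np.float32)).round().astype(np.int32)
def cost(p,v=("scene","top")):
    r=0
    for n in v:
        m=M[n][0];q=np.zeros_like(m);cv2.fillConvexPoly(q,hull(n,p),1);r+=1-(m&q).sum()/(m|q).sum()
    return r
best=None
for y0 in range(-90,90,30):
    r=minimize(cost,[.517,.094,np.radians(y0)],method="Nelder-Mead",options=dict(maxiter=80,initial_simplex=np.array([.517,.094,np.radians(y0)])+np.array([[0,0,0],[.004,0,0],[0,.004,0],[0,0,.2]])))
    print(y0,r.x[:2].round(4),np.degrees(r.x[2]).round(1),round(r.fun,3),[round(cost(r.x,(n,)),3) for n in M])
    if best is None or r.fun<best.fun: best=r
o=[]
for n in M:
    im=M[n][3].copy();cv2.drawContours(im,cv2.findContours(M[n][0],0,2)[0],-1,(255,0,0),1);cv2.polylines(im,[hull(n,best.x)],True,(0,255,0),1);o.append(im[:, 120:520])
cv2.imwrite("pics/fit.png",np.hstack(o))
E
python3 fit.py
```

```text
-90 [0.5179 0.0923] -52.5 0.479 [np.float64(0.165), np.float64(0.314)]
-60 [0.5169 0.0932] -52.6 0.476 [np.float64(0.162), np.float64(0.314)]
-30 [0.5162 0.0939] -29.3 0.411 [np.float64(0.143), np.float64(0.269)]
0 [0.5169 0.0934] -30.2 0.411 [np.float64(0.139), np.float64(0.272)]
30 [0.5179 0.091 ] 47.4 0.486 [np.float64(0.194), np.float64(0.291)]
60 [0.5174 0.0913] 47.1 0.485 [np.float64(0.191), np.float64(0.294)]
```

View pics/fit.png

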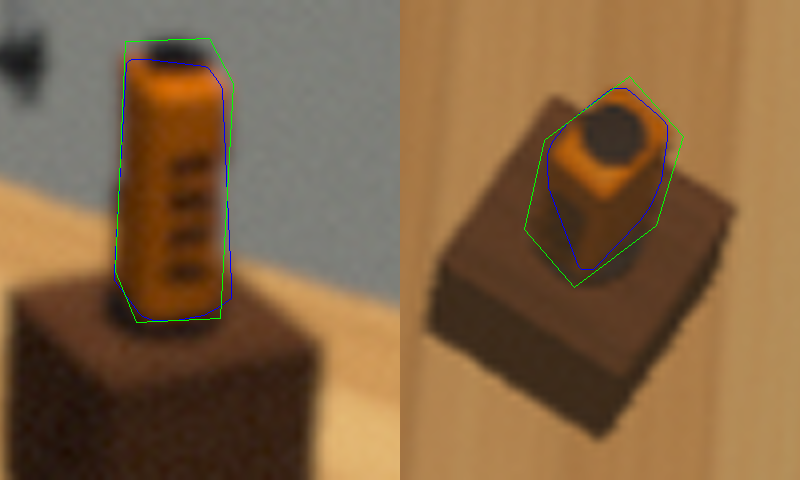

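The fit shows the handle's outline at about yaw -29°, axis near (0.517, 0.0935). The screw head's top is near z = 0.055 m. Now I'll move above the stand.

Request:
carry_out(
  commands=[
    [[0.65,-0.68,0,0,0,0],[0.65,-0.68,0,0,0,0],[0.65,-0.68,0,0,0,0],[0.65,-0.68,0,0,0,0],[0.65,-0.68,0,0,0,0],[0.65,-0.68,0,0,0,0],[0.65,-0.68,0,0,0,0],[0.65,-0.68,0,0,0,0],[0.65,-0.68,0,0,0,0],[0.65,-0.68,0,0,0,0],[0.65,-0.68,0,0,0,0],[0.65,-0.68,0,0,0,0],[0.65,-0.68,0,0,0,0],[0.65,-0.68,0,0,0,0],[0.65,-0.68,0,0,0,0],[0.65,-0.68,0,0,0,0],[0.65,-0.68,0,0,0,0],[0.65,-0.68,0,0,0,0],[0.65,-0.68,0,0,0,0],[0.65,-0.68,0,0,0,0]],
  ],
  hand=-1,
)

```text
clock: 2.07
position: [0.5187, 0.0939, 0.2316]
ee_rot: [0.986, 0.164, 0.0, 0.0]
ft_force: [0.6, -0.9, 0.2]
grip_width: 0.998
grasp_force: 0.0
```

Request:
carry_out(
  commands=[
    [[0,0,0,0,0,-1],[0,0,0,0,0,-1],[0,0,0,0,0,-1],[0,0,0,0,0,-1],[0,0,0,0,0,-1],[0,0,0,0,0,-1],[0,0,0,0,0,-1],[0,0,0,0,0,-1],[0,0,0,0,0,-1],[0,0,0,0,0,-1],[0,0,0,0,0,-1],[0,0,0,0,0,-1],[0,0,0,0,0,-1],[0,0,0,0,0,-1],[0,0,0,0,0,-1],[0,0,0,0,0,-1],[0,0,0,0,0,-1],[0,0,0,0,0,-1],[0,0,0,0,0,-1],[0,0,0,0,0,-1]],
  ],
)

```text
clock: 3.73
position: [0.5182, 0.0922, 0.2314]
ee_rot: [0.348, 0.937, -0.0, 0.0]
ft_force: [-1.6, 0.5, -0.3]
grip_width: 0.997
grasp_force: 0.0
```

Request:
carry_out(
  commands=[
    [[0,0,0,0,0,-1],[0,0,0,0,0,-1],[0,0,0,0,0,0]],
  ],
)

```text
clock: 3.98
position: [0.5182, 0.0921, 0.2313]
ee_rot: [0.249, 0.969, -0.0, 0.0]
ft_force: [-0.0, 0.1, -0.6]
grip_width: 1.0
grasp_force: 0.0
```

```bash
cat >> h.py <<'E'
from scipy.spatial.transform import Rotation as Ro
def st(target=None,yaw=None):
    o=get_obs();R=Ro.from_quat(o["ee_rot"]).as_matrix();y=np.degrees(np.arctan2(R[1,0],R[0,0]))
    print("t",round(o["clock"],2),"pos",o["position"].round(4),"yaw",y.round(2),"tilt",np.degrees(R[:2,2]).round(2),"F",o["ft_force"].round(2),"M",o["torque"].round(3),"g",round(o["grip_width"],3),round(o["grasp_force"],1),"q7",o["joint_pos"][6].round(2))
    if target is not None: print("shift units",(R.T@(np.array(target)-o["position"])/.04).round(3))
    if yaw is not None: print("az units",round((y-yaw+180)%360-180,2)/6)
E
python3 -c "
from h import *
st([.517,.0935,.079],151)"
```

```text
t 3.98 pos [0.5182 0.0921 0.2313] yaw 151.22 tilt [ 0. -0.] F [-0.04  0.14 -0.56] M [ 0.052  0.013 -0.034] g 1.0 0.0 q7 0.62
shift units [0.042 0.016 3.808]
az units 0.03666666666666667
```

Request:
carry_out(
  commands=[
    [[0.04,0.02,0.5,0,0,0],[0,0,0.5,0,0,0],[0,0,0.5,0,0,0],[0,0,0.5,0,0,0],[0,0,0.5,0,0,0],[0,0,0.5,0,0,0],[0,0,0.4,0,0,0],[0,0,0.3,0,0,0],[0,0,0.1,0,0,0],[0,0,0,0,0,0]],
  ],
)

```text
clock: 4.82
position: [0.5168, 0.0937, 0.0787]
ee_rot: [0.251, 0.968, -0.0, -0.001]
ft_force: [0.4, -0.2, 0.2]
grip_width: 0.999
grasp_force: 0.0
```

Request:
carry_out(
  commands=[
    [[0,0,0,0,0,0],[0,0,0,0,0,0],[0,0,0,0,0,0],[0,0,0,0,0,0],[0,0,0,0,0,0],[0,0,0,0,0,0],[0,0,0,0,0,0],[0,0,0,0,0,0],[0,0,0,0,0,0],[0,0,0,0,0,0],[0,0,0,0,0,0],[0,0,0,0,0,0]],
  ],
  hand=1,
  force=70,
)

```text
clock: 5.82
position: [0.5175, 0.0938, 0.0798]
ee_rot: [0.251, 0.968, 0.0, 0.0]
ft_force: [-0.1, -1.0, 5.6]
grip_width: 0.25
grasp_force: 68.8
```

```bash
python3 -c "
from h import *
st([.517,.0935,.079],151)"
```

```text
t 5.82 pos [0.5175 0.0938 0.0798] yaw 150.95 tilt [ 0.05 -0.01] F [-0.1  -1.03  5.61] M [-0.209  0.172 -0.01 ] g 0.25 68.8 q7 0.48
shift units [ 0.008 -0.012  0.02 ]
az units -0.008333333333333333
```

Request:
carry_out(
  commands=[
    [[0,0,-0.1,0,0,0],[0,0,-0.2,0,0,0],[0,0,-0.3,0,0,0],[0,0,-0.4,0,0,0],[0,0,-0.4,0,0,0],[0,0,-0.4,0,0,0],[0,0,-0.4,0,0,0],[0,0,-0.3,0,0,0],[0,0,-0.2,0,0,0],[0,0,-0.1,0,0,0],[0,0,0,0,0,0]],
  ],
)

```text
clock: 6.73
position: [0.5174, 0.0938, 0.192]
ee_rot: [0.251, 0.968, 0.0, 0.001]
ft_force: [-0.4, 1.1, -1.6]
grip_width: 0.249
grasp_force: 68.4
```

Run:
```python
from h import *
st([.509,.3355,.19],207)
s=camera("scene");t=camera("top")
a=lambda n,im,z: (lambda c:crop(im,int(c[0])-40,int(c[1])-30,80,60,5))(proj(n,[.5175,.0938,z]))
print([proj(n,[.5175,.0938,.15]) for n in("scene","top")])
c=np.hstack([a("scene",s,.15),a("top",t,.15)])
d=np.hstack([crop(s,185,205,50,37,8),crop(t,175,158,50,37,8)])
cv2.imwrite("pics/c2.png",np.vstack([c,d]))
```

```text
t 6.73 pos [0.5174 0.0938 0.192 ] yaw 150.95 tilt [ 0.06 -0.01] F [-0.38  1.11 -1.6 ] M [ 0.022 -0.023 -0.033] g 0.249 68.4 q7 0.59
shift units [3.118 5.181 0.049]
az units -9.341666666666667
[array([306.98027324, 142.61010035]), array([302.1471793 , 192.69385866])]
```

View pics/c2.png

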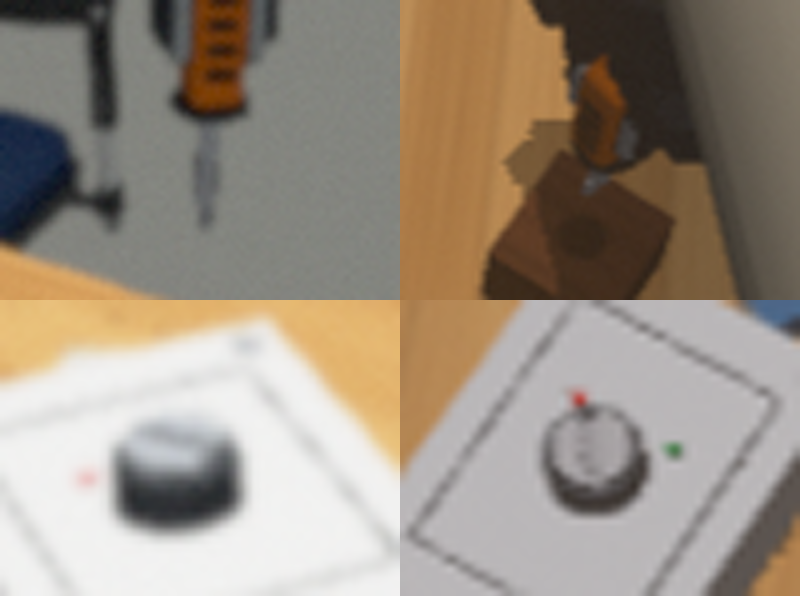

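Run:
```python
from h import *
T=lambda x,y,k,ox,oy:np.array([(x+.5)/k-.5+ox,(y+.5)/k-.5+oy])
print("tip",tri(T(206,225,5,266,112),T(195,190,5,262,162)))
S=lambda x,y:T(x,y-300,8,185,205);P=lambda x,y:T(x-400,y-300,8,175,158)
h=tri(S(178,442),P(592,446));print("head",h)
for n,a,b in(("scene",S(140,430),S(220,455)),("top",P(583,408),P(594,482))):
    A,B=onz(n,a,h[2]),onz(n,b,h[2]);d=A-B;print(n,A.round(4),B.round(4),np.degrees(np.arctan2(d[1],d[0])))
R=tri(S(87,480),P(579,399));G=onz("top",P(673,451),.042);print(R,G)
s=camera("scene");t=camera("top");from numpy import hstack
def big(im,x,y):
    c=crop(im,x,y,24,22,16);l=cv2.cvtColor(c,cv2.COLOR_BGR2GRAY);return cv2.createCLAHE(4,(3,3)).apply(l)
cv2.imwrite("pics/c3.png",hstack([big(s,195,214),big(t,187,166)]))
```

```text
tip [0.51504624 0.09344043 0.11982137]
head [0.50907571 0.3355176  0.0555103 ]
scene [0.5181 0.3398 0.0555] [0.4982 0.3305 0.0555] 25.198195373651092
top [0.5196 0.3433 0.0555] [0.4992 0.3307 0.0555] 31.587247548393634
[0.52762326 0.34948907 0.04085224] [0.52205749 0.31672228 0.042     ]
```

View pics/c3.png

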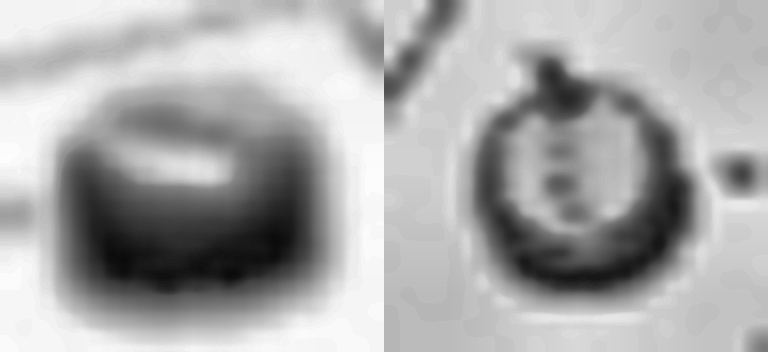

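Request:
carry_out(
  commands=[
    [[0.2,0.32,0,0,0,0],[0.4,0.65,0,0,0,0],[0.4,0.65,0,0,0,0],[0.4,0.65,0,0,0,0],[0.4,0.65,0,0,0,0],[0.4,0.65,0,0,0,0],[0.4,0.65,0,0,0,0],[0.35,0.65,0,0,0,0],[0.18,0.31,0,0,0,0],[0,0,0,0,0,-0.95],[0,0,0,0,0,-0.95],[0,0,0,0,0,-0.95],[0,0,0,0,0,-0.95],[0,0,0,0,0,-0.95],[0,0,0,0,0,-0.95],[0,0,0,0,0,-0.95],[0,0,0,0,0,-0.95],[0,0,0,0,0,-0.95],[0,0,0,0,0,-0.95]],
  ],
)

```text
clock: 8.52
position: [0.5081, 0.3355, 0.1904]
ee_rot: [-0.244, 0.97, -0.0, -0.001]
ft_force: [-0.2, 0.6, -1.0]
grip_width: 0.254
grasp_force: 68.6
```

Request:
carry_out(
  commands=[
    [[0,0,0.3,0,0,0],[0,0,0.4,0,0,0],[0,0,0.4,0,0,0],[0,0,0.2,0,0,0],[0,0,0,0,0,0],[0,0,0,0,0,0]],
  ],
)

```text
clock: 9.02
position: [0.508, 0.3356, 0.1388]
ee_rot: [-0.241, 0.971, -0.0, -0.001]
ft_force: [0.5, 0.1, -0.9]
grip_width: 0.248
grasp_force: 68.7
```

Run:
```python
from h import *
st([.509,.3358,.139],208)
s=camera("scene");t=camera("top")
cv2.imwrite("pics/c4.png",np.hstack([crop(s,185,190,40,50,10),crop(t,175,150,40,50,10)]))
```

```text
t 9.02 pos [0.508  0.3356 0.1388] yaw -152.12 tilt [-0.06 -0.02] F [ 0.51  0.09 -0.85] M [-0.032 -0.002 -0.005] g 0.248 68.7 q7 0.98
shift units [-0.024 -0.008 -0.005]
az units -0.02
```

View pics/c4.png

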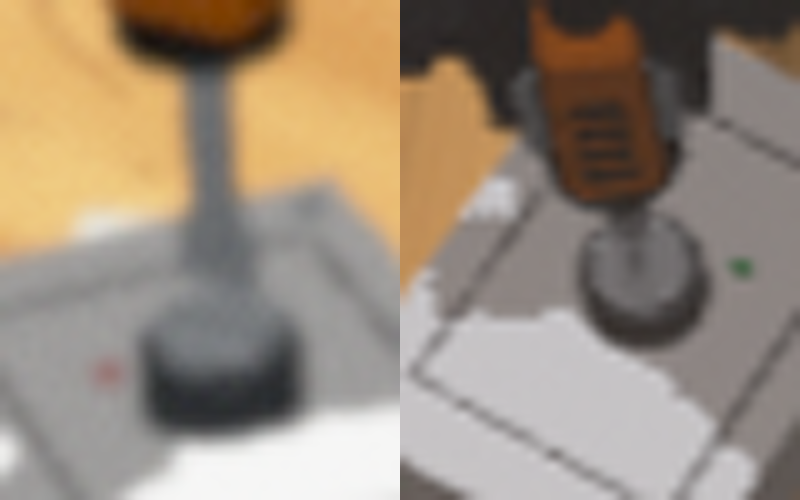

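Run:
```python
from h import *
for n,o in(("scene",(185,190)),("top",(175,150))):
    for X in([.508,.3356,.108],[.508,.3356,.068],[.509,.3358,.0555],[.509,.3358,.042]): print(n,X,((proj(n,X)-o+.5)*10-.5+[400*(n=="top"),0]).round(0))
t=camera("top");s=camera("scene")
def e(im,x,y,w,h,k): return cv2.convertScaleAbs(crop(im,x,y,w,h,k),alpha=1.8,beta=-60)
cv2.imwrite("pics/c5.png",np.hstack([e(s,195,200,25,36,16),e(t,187,162,25,36,16)]))
```

```text
scene [0.508, 0.3356, 0.108] [205.  74.]
scene [0.508, 0.3356, 0.068] [219. 270.]
scene [0.509, 0.3358, 0.0555] [219. 327.]
scene [0.509, 0.3358, 0.042] [224. 390.]
top [0.508, 0.3356, 0.108] [618. 170.]
top [0.508, 0.3356, 0.068] [634. 246.]
top [0.509, 0.3358, 0.0555] [640. 264.]
top [0.509, 0.3358, 0.042] [645. 288.]
```

View pics/c5.png

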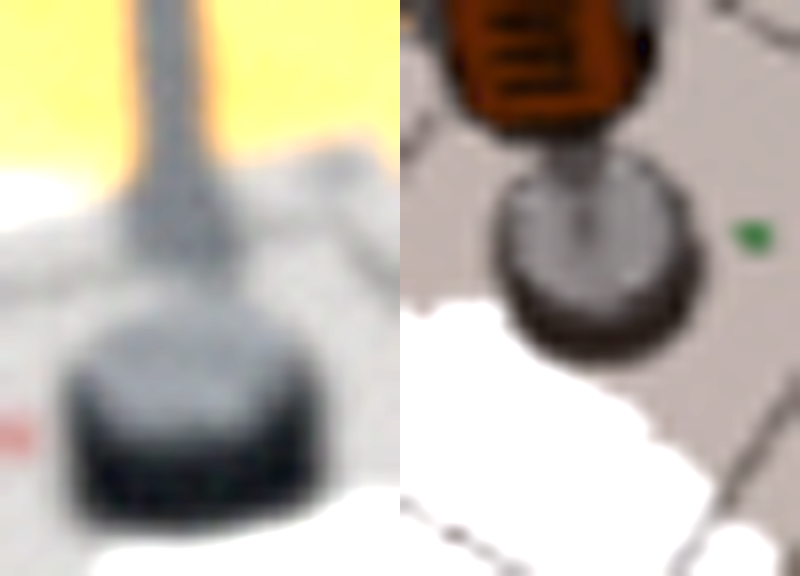

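Request:
carry_out(
  commands=[
    [[-0.02,-0.01,0.05,0,0,0],[0,0,0.05,0,0,0],[0,0,0.05,0,0,0],[0,0,0.05,0,0,0],[0,0,0,0,0,0],[0,0,0,0,0,0]],
  ],
)

```text
clock: 9.72
position: [0.5091, 0.3356, 0.1311]
ee_rot: [-0.242, 0.97, -0.0, -0.0]
ft_force: [-0.3, 0.2, -1.3]
grip_width: 0.248
grasp_force: 68.7
```

Request:
carry_out(
  commands=[
    [[0,0,0.025,0,0,0],[0,0,0.025,0,0,0],[0,0,0,0,0,0]],
  ],
)

```text
clock: 9.97
position: [0.5092, 0.3356, 0.1291]
ee_rot: [-0.242, 0.97, -0.0, -0.0]
ft_force: [-0.7, 0.4, -0.4]
grip_width: 0.253
grasp_force: 68.7
```

Request:
carry_out(
  commands=[
    [[0,0,0.025,0,0,0],[0,0,0.025,0,0,0],[0,0,0,0,0,0]],
  ],
)

```text
clock: 10.22
position: [0.5091, 0.3356, 0.1271]
ee_rot: [-0.242, 0.97, -0.0, -0.0]
ft_force: [-0.6, -0.4, -1.2]
grip_width: 0.252
grasp_force: 68.6
```

Request:
carry_out(
  commands=[
    [[0,0,0.025,0,0,0],[0,0,0,0,0,0],[0,0,0,0,0,0]],
  ],
)

```text
clock: 10.47
position: [0.5092, 0.3357, 0.1262]
ee_rot: [-0.242, 0.97, -0.0, -0.0]
ft_force: [0.5, 0.1, -1.3]
grip_width: 0.252
grasp_force: 68.7
```

Request:
carry_out(
  commands=[
    [[0,0,0.025,0,0,0],[0,0,0,0,0,0],[0,0,0,0,0,0]],
  ],
)

```text
clock: 10.72
position: [0.5092, 0.3356, 0.1252]
ee_rot: [-0.242, 0.97, -0.0, -0.0]
ft_force: [0.2, 0.3, -1.0]
grip_width: 0.255
grasp_force: 68.7
```

Request:
carry_out(
  commands=[
    [[0,0,0.025,0,0,0],[0,0,0,0,0,0],[0,0,0,0,0,0]],
  ],
)

```text
clock: 10.97
position: [0.5092, 0.3357, 0.1242]
ee_rot: [-0.241, 0.97, -0.0, -0.0]
ft_force: [-0.2, -0.8, -1.0]
grip_width: 0.249
grasp_force: 68.7
```

Request:
carry_out(
  commands=[
    [[0,0,0.025,0,0,0],[0,0,0,0,0,0],[0,0,0,0,0,0]],
  ],
)

```text
clock: 11.22
position: [0.5093, 0.3358, 0.1235]
ee_rot: [-0.242, 0.97, 0.0, 0.0]
ft_force: [0.3, -1.1, 2.5]
grip_width: 0.249
grasp_force: 68.9
```

Request:
carry_out(
  commands=[
    [[0,0,0.025,0,0,0],[0,0,0,0,0,0],[0,0,0,0,0,0]],
  ],
)

```text
clock: 11.47
position: [0.5093, 0.3358, 0.1225]
ee_rot: [-0.242, 0.97, 0.0, 0.0]
ft_force: [-0.5, -0.4, 3.8]
grip_width: 0.252
grasp_force: 69.1
```

Request:
carry_out(
  commands=[
    [[0,0.025,0,0,0,0],[0,0.025,0,0,0,0],[0,0,0,0,0,0],[0,0,0,0,0,0]],
  ],
)

```text
clock: 11.8
position: [0.5086, 0.3371, 0.1223]
ee_rot: [-0.241, 0.97, -0.0, 0.0]
ft_force: [2.2, -2.7, 3.8]
grip_width: 0.248
grasp_force: 69.3
```

```bash
python3 -c "
from h import *
st([.5093,.3358,.1225],208)"
```

```text
t 11.8 pos [0.5086 0.3371 0.1223] yaw -152.07 tilt [ 0.04 -0.04] F [ 2.2  -2.68  3.84] M [-0.874 -0.475  0.03 ] g 0.248 69.3 q7 0.97
shift units [ 0.    -0.036 -0.004]
az units -0.011666666666666667
```

Request:
carry_out(
  commands=[
    [[0,0.025,0,0,0,0],[0,0,0,0,0,0],[0,0,0,0,0,0]],
  ],
)

```text
clock: 12.05
position: [0.5085, 0.3373, 0.1222]
ee_rot: [-0.241, 0.971, -0.001, 0.0]
ft_force: [3.5, -4.5, 3.4]
grip_width: 0.251
grasp_force: 69.6
```

```bash
python3 -c "
from h import *
st([.5093,.3358,.1225],208)"
```

```text
t 12.05 pos [0.5085 0.3373 0.1222] yaw -152.1 tilt [ 0.05 -0.1 ] F [ 3.49 -4.47  3.44] M [-1.534 -0.817 -0.048] g 0.251 69.6 q7 0.97
shift units [ 0.    -0.043 -0.008]
az units -0.016666666666666666
```

Request:
carry_out(
  commands=[
    [[0,-0.035,0,0,0,0],[0,-0.035,0,0,0,0],[0,0,0.025,0,0,0],[0,0,0.025,0,0,0],[0,0,0.025,0,0,0],[0,0,0.02,0,0,0],[0,0,0,0,0,0],[0,0,0,0,0,0]],
  ],
)

```text
clock: 12.72
position: [0.5089, 0.3367, 0.1191]
ee_rot: [-0.242, 0.97, 0.001, 0.0]
ft_force: [-0.1, -0.9, 7.9]
grip_width: 0.249
grasp_force: 70.1
```

```bash
python3 -c "
from h import *
st([.5093,.3358,.1178],208)"
```

```text
t 12.72 pos [0.5089 0.3367 0.1191] yaw -152.01 tilt [0.02 0.07] F [-0.14 -0.92  7.87] M [-0.177  0.151  0.025] g 0.249 70.1 q7 0.97
shift units [ 0.001 -0.026  0.032]
az units -0.0016666666666666668
```

Request:
carry_out(
  commands=[
    [[0,0,0.02,0,0,0],[0,0,0.02,0,0,0],[0,0,0.015,0,0,0],[0,0,0,0,0,0],[0,0,0,0,0,0]],
  ],
)

```text
clock: 13.13
position: [0.5089, 0.3368, 0.1172]
ee_rot: [-0.242, 0.97, 0.0, 0.0]
ft_force: [-0.6, -2.0, 11.0]
grip_width: 0.247
grasp_force: 70.5
```

```bash
python3 -c "
from h import *
import time
for _ in range(2): st([.5093,.3358,.1178],208)"
```

```text
t 13.13 pos [0.5089 0.3368 0.1172] yaw -152.01 tilt [0.04 0.07] F [-0.58 -2.01 11.03] M [-0.355  0.272  0.013] g 0.247 70.5 q7 0.97
shift units [ 0.003 -0.026 -0.015]
az units -0.0016666666666666668
t 13.13 pos [0.5089 0.3368 0.1172] yaw -152.01 tilt [0.04 0.07] F [-0.58 -2.01 11.03] M [-0.355  0.272  0.013] g 0.247 70.5 q7 0.97
shift units [ 0.003 -0.026 -0.015]
az units -0.0016666666666666668
```

Request:
carry_out(
  commands=[
    [[0,0,0,0,0,0.5],[0,0,0,0,0,0.5],[0,0,0,0,0,0.5],[0,0,0,0,0,0.5],[0,0,0,0,0,0.5],[0,0,0,0,0,0.5],[0,0,0,0,0,0]],
  ],
)

```text
clock: 13.72
position: [0.5091, 0.3368, 0.1173]
ee_rot: [-0.085, 0.996, 0.001, 0.001]
ft_force: [-0.7, -1.4, 11.1]
grip_width: 0.253
grasp_force: 70.5
```

```bash
python3 -c "
from h import *
st([.5093,.3358,.1172],120)"
```

```text
t 13.72 pos [0.5091 0.3368 0.1173] yaw -170.21 tilt [0.06 0.06] F [-0.69 -1.37 11.06] M [-0.263  0.201  0.065] g 0.253 70.5 q7 0.68
shift units [-0.001 -0.025  0.003]
az units 11.631666666666668
```

Request:
carry_out(
  commands=[
    [[0,0,0,0,0,0.5],[0,0,0,0,0,0.5],[0,0,0,0,0,0.5],[0,0,0,0,0,0.5],[0,0,0,0,0,0.5],[0,0,0,0,0,0.5],[0,0,0,0,0,0.5],[0,0,0,0,0,0.5],[0,0,0,0,0,0]],
  ],
)

```text
clock: 14.47
position: [0.5093, 0.3368, 0.1174]
ee_rot: [0.124, 0.992, 0.001, 0.001]
ft_force: [0.3, -0.7, 11.2]
grip_width: 0.249
grasp_force: 70.5
```

```bash
python3 -c "
from h import *
st([.5093,.3358,.1172],120)"
```

```text
t 14.47 pos [0.5093 0.3368 0.1174] yaw 165.79 tilt [0.09 0.07] F [ 0.28 -0.67 11.16] M [-0.217  0.047  0.082] g 0.249 70.5 q7 0.3
shift units [-0.005 -0.023  0.005]
az units 7.631666666666667
```

Request:
carry_out(
  commands=[
    [[0,0,0,0,0,0.5],[0,0,0,0,0,0.5],[0,0,0,0,0,0.5],[0,0,0,0,0,0.5],[0,0,0,0,0,0.5],[0,0,0,0,0,0.5],[0,0,0,0,0,0.5],[0,0,0,0,0,0.5],[0,0,0,0,0,0.5],[0,0,0,0,0,0.5],[0,0,0,0,0,0.5],[0,0,0,0,0,0.5],[0,0,0,0,0,0.5],[0,0,0,0,0,0.5],[0,0,0,0,0,0]],
  ],
)

```text
clock: 15.72
position: [0.5092, 0.3364, 0.1172]
ee_rot: [0.471, 0.882, 0.001, 0.0]
ft_force: [-1.2, -1.9, 11.4]
grip_width: 0.25
grasp_force: 70.5
```

```bash
python3 -c "
from h import *
st([.5093,.3358,.1172],118)"
```

```text
t 15.72 pos [0.5092 0.3364 0.1172] yaw 123.78 tilt [0.07 0.03] F [-1.16 -1.91 11.38] M [-0.593  0.179  0.069] g 0.25 70.5 q7 -0.37
shift units [-0.014 -0.007  0.001]
az units 0.9633333333333334
```

Request:
carry_out(
  commands=[
    [[0,0,0,0,0,0.4],[0,0,0,0,0,0.4],[0,0,0,0,0,0.4],[0,0,0,0,0,0],[0,0,0,0,0,-0.5],[0,0,0,0,0,-0.5],[0,0,0,0,0,0]],
  ],
)

```text
clock: 16.3
position: [0.5093, 0.3366, 0.1173]
ee_rot: [0.477, 0.879, 0.001, 0.0]
ft_force: [-0.2, -1.3, 11.4]
grip_width: 0.247
grasp_force: 70.5
```

```bash
python3 -c "
from h import *
st([.5093,.3358,.1172],118)"
```

```text
t 16.3 pos [0.5093 0.3366 0.1173] yaw 122.96 tilt [0.07 0.06] F [-0.17 -1.26 11.42] M [-0.415  0.001  0.021] g 0.247 70.5 q7 -0.39
shift units [-0.017 -0.012  0.002]
az units 0.8266666666666667
```

Request:
carry_out(
  commands=[
    [[0,0,-0.03,0,0,0],[0,0,-0.05,0,0,0],[0,0,-0.08,0,0,0],[0,0,-0.1,0,0,0],[0,0,-0.15,0,0,0],[0,0,-0.2,0,0,0],[0,0,0,0,0,0],[0,0,0,0,0,0]],
  ],
)

```text
clock: 16.97
position: [0.5091, 0.3361, 0.141]
ee_rot: [0.479, 0.878, 0.0, 0.0]
ft_force: [-0.0, -0.2, -1.5]
grip_width: 0.247
grasp_force: 68.9
```

Run:
```python
from h import *
st([.5093,.3358,.1172],118)
s=camera("scene");t=camera("top")
def e(im,x,y,w,h,k): return cv2.convertScaleAbs(crop(im,x,y,w,h,k),alpha=1.6,beta=-50)
cv2.imwrite("pics/c6.png",np.hstack([e(s,188,200,40,36,10),e(t,175,155,40,36,10)]))
```

```text
t 16.97 pos [0.5091 0.3361 0.141 ] yaw 122.76 tilt [0.02 0.02] F [-0.   -0.18 -1.5 ] M [-0.017  0.037  0.006] g 0.247 68.9 q7 -0.38
shift units [-0.009  0.     0.596]
az units 0.7933333333333333
```

View pics/c6.png

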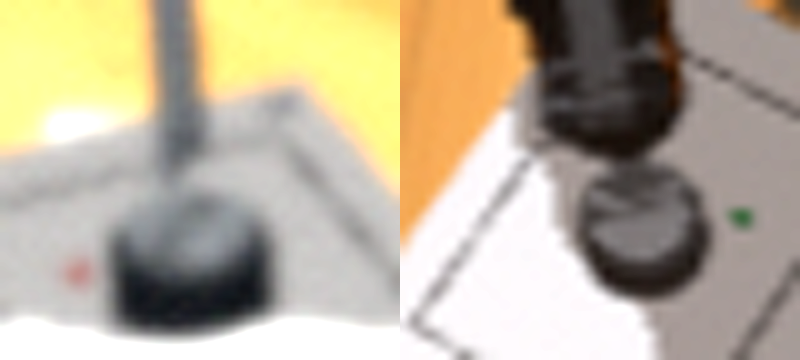

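Head is up, and its slot band runs (590,215)→(690,185) in the top crop, pointing at the green dot at (740,218). Now I'll return the driver.

Request:
carry_out(
  commands=[
    [[0,0,-0.3,0,0,0],[0,0,-0.4,0,0,0],[0,0,-0.4,0,0,0],[0,0,-0.3,0,0,0],[0,0,0,0,0,-0.94],[0,0,0,0,0,-0.94],[0,0,0,0,0,-0.94],[0,0,0,0,0,-0.94],[0,0,0,0,0,-0.94],[0,0,0,0,0,0]],
  ],
)

```text
clock: 17.9
position: [0.5091, 0.3357, 0.197]
ee_rot: [0.249, 0.969, -0.0, -0.0]
ft_force: [-0.2, 0.8, -1.0]
grip_width: 0.25
grasp_force: 68.9
```

```bash
python3 -c "
from h import *
st([.5175,.0938,.195],150.95)"
```

```text
t 17.9 pos [0.5091 0.3357 0.197 ] yaw 151.21 tilt [-0.01 -0.  ] F [-0.2   0.76 -1.03] M [0.037 0.047 0.007] g 0.25 68.9 q7 0.11
shift units [-3.097 -5.2    0.051]
az units 0.043333333333333335
```

Request:
carry_out(
  commands=[
    [[-0.2,-0.35,0,0,0,0.04],[-0.4,-0.65,0,0,0,0],[-0.4,-0.65,0,0,0,0],[-0.4,-0.65,0,0,0,0],[-0.4,-0.65,0,0,0,0],[-0.4,-0.65,0,0,0,0],[-0.4,-0.65,0,0,0,0],[-0.3,-0.6,0,0,0,0],[-0.2,-0.35,0,0,0,0],[0,0,0,0,0,0],[0,0,0,0,0,0]],
  ],
)

```text
clock: 18.82
position: [0.5157, 0.0929, 0.1971]
ee_rot: [0.255, 0.967, -0.0, 0.0]
ft_force: [-0.9, -0.2, -0.9]
grip_width: 0.247
grasp_force: 69.0
```

Run:
```python
from h import *
st([.5175,.0938,.0798],150.95)
s=camera("scene");t=camera("top")
def e(im,x,y,w,h,k): return cv2.convertScaleAbs(crop(im,x,y,w,h,k),alpha=1.5,beta=-30)
cv2.imwrite("pics/c7.png",np.hstack([e(s,188,200,40,36,10),e(t,175,155,40,36,10)]))
```

```text
t 18.82 pos [0.5157 0.0929 0.1971] yaw 150.43 tilt [ 0.03 -0.03] F [-0.87 -0.16 -0.88] M [0.028 0.026 0.017] g 0.247 69.0 q7 0.59
shift units [-0.025  0.042  2.931]
az units -0.08666666666666667
```

View pics/c7.png

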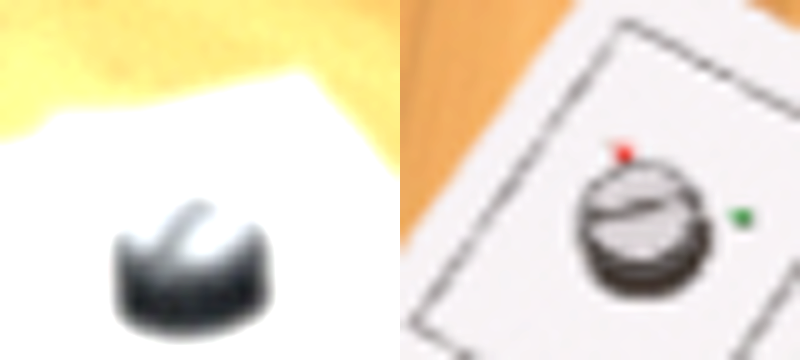

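Slot (590,215)→(690,192) is parallel to the green-dot direction, head raised: locked. Insert the driver.

Request:
carry_out(
  commands=[
    [[-0.025,0.04,0,0,0,-0.09],[0,0,0.2,0,0,0],[0,0,0.4,0,0,0],[0,0,0.4,0,0,0],[0,0,0.3,0,0,0],[0,0,0.2,0,0,0],[0,0,0,0,0,0]],
  ],
)

```text
clock: 19.5
position: [0.5162, 0.0949, 0.1349]
ee_rot: [0.248, 0.969, -0.0, -0.001]
ft_force: [-0.2, 1.5, -0.6]
grip_width: 0.247
grasp_force: 69.0
```

Request:
carry_out(
  commands=[
    [[0,0,0.2,0,0,0],[0,0,0.3,0,0,0],[0,0,0.3,0,0,0],[0,0,0.2,0,0,0],[0,0,0.2,0,0,0],[0,0,0.1,0,0,0],[0,0,0,0,0,0]],
  ],
)

```text
clock: 20.08
position: [0.5167, 0.0946, 0.0837]
ee_rot: [0.248, 0.969, -0.0, -0.001]
ft_force: [-0.8, -0.8, 0.0]
grip_width: 0.251
grasp_force: 69.0
```

```bash
python3 -c "
from h import *
st([.5175,.0938,.0798],150.95)"
```

```text
t 20.08 pos [0.5167 0.0946 0.0837] yaw 151.26 tilt [-0.08  0.  ] F [-0.8  -0.8   0.01] M [0.028 0.009 0.02 ] g 0.251 69.0 q7 0.5
shift units [-0.027 -0.009  0.097]
az units 0.051666666666666666
```

Request:
carry_out(
  commands=[
    [[-0.02,-0.01,0.04,0,0,0],[0,0,0.03,0,0,0],[0,0,0.03,0,0,0],[0,0,0.01,0,0,0],[0,0,0,0,0,0],[0,0,0,0,0,0]],
  ],
)

```text
clock: 20.58
position: [0.5178, 0.094, 0.0804]
ee_rot: [0.248, 0.969, -0.0, 0.0]
ft_force: [-0.6, 0.0, -0.8]
grip_width: 0.244
grasp_force: 69.0
```

```bash
python3 -c "
from h import *
st([.5175,.0938,.0798],150.95)"
```

```text
t 20.58 pos [0.5178 0.094  0.0804] yaw 151.26 tilt [ 0.01 -0.01] F [-0.58  0.03 -0.84] M [ 0.022 -0.019 -0.07 ] g 0.244 69.0 q7 0.5
shift units [ 0.004 -0.008  0.016]
az units 0.051666666666666666
```

Request:
carry_out(
  commands=[
    [[0,0,0.02,0,0,0],[0,0,0.02,0,0,0],[0,0,0,0,0,0],[0,0,0,0,0,0]],
  ],
)

```text
clock: 20.92
position: [0.518, 0.094, 0.0798]
ee_rot: [0.248, 0.969, -0.0, 0.0]
ft_force: [-4.5, -1.6, 12.2]
grip_width: 0.249
grasp_force: 70.9
```

Request:
carry_out(
  commands=[
    [[0,0,-0.02,0,0,0],[0,0,0,0,0,0]],
  ],
)

```text
clock: 21.08
position: [0.5179, 0.094, 0.0798]
ee_rot: [0.248, 0.969, 0.0, 0.0]
ft_force: [-0.8, -0.2, 4.6]
grip_width: 0.247
grasp_force: 69.7
```

Request:
carry_out(
  commands=[
    [[0,0,0,0,0,0],[0,0,0,0,0,0],[0,0,0,0,0,0],[0,0,0,0,0,0],[0,0,0,0,0,0],[0,0,0,0,0,0],[0,0,0,0,0,0],[0,0,0,0,0,0],[0,0,0,0,0,0],[0,0,0,0,0,0]],
  ],
  hand=-1,
)

```text
clock: 21.92
position: [0.5177, 0.094, 0.0795]
ee_rot: [0.248, 0.969, -0.0, 0.0]
ft_force: [0.3, -0.0, -0.8]
grip_width: 1.006
grasp_force: 0.0
```

Request:
carry_out(
  commands=[
    [[0,0,-0.2,0,0,0],[0,0,-0.4,0,0,0],[0,0,-0.6,0,0,0],[0,0,-0.7,0,0,0],[0,0,-0.7,0,0,0],[0,0,-0.6,0,0,0],[0,0,-0.4,0,0,0],[0,0,-0.2,0,0,0],[0,0,0,0,0,0],[0,0,0,0,0,0],[0,0,0,0,0,0]],
  ],
)

```text
clock: 22.83
position: [0.5172, 0.0937, 0.2304]
ee_rot: [0.248, 0.969, -0.0, -0.001]
ft_force: [-0.5, -0.3, -0.9]
grip_width: 1.001
grasp_force: 0.0
```

Run:
```python
from h import *
st()
s=camera("scene");t=camera("top")
cv2.imwrite("pics/c8.png",np.hstack([crop(s,270,130,50,75,8),crop(t,270,175,50,75,8)]))
```

```text
t 22.83 pos [0.5172 0.0937 0.2304] yaw 151.25 tilt [-0.09 -0.01] F [-0.49 -0.27 -0.92] M [0.05  0.024 0.022] g 1.001 0.0 q7 0.63
```

View pics/c8.png

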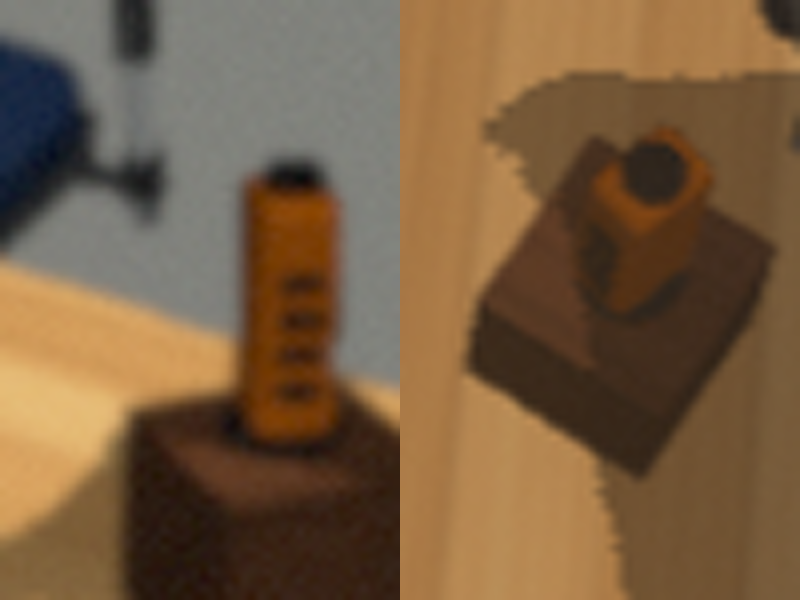

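The driver stands upright at (290,310), collar on the stand's top, and the gripper is clear.

```bash
python3 -c "
from workcell import hand_in
print(hand_in())"
```

```text
the job is handed in; nothing more can be done
None
```

The screw is turned to the green dot and has sprung up locked, the screwdriver is back upright and fully home in its stand, and the job was handed in at about 23 s; the highest force read while pressing the screw was about 12 N.

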